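# Draw the block out of the dry-block heater with its puller rod

### The job

Take the puller rod from its holder, screw it clockwise into the tapped bush of the metal block in the dry-block heater until its collar is fully home on the block, then draw the block straight up out of the well with it. Set the block down gently and upright on the white tile, well within its edges, and let go, leaving the rod screwed in the block. Feel your way: do not force the thread, do not wrench the block against its well, do not touch the block with the fingers, and leave the other things where they are.

Things in the scene. Friction and masses are not known exactly. Their poses are not given: they have to be found in the camera images.
- rod: Steel puller rod, 102 mm long, 0.16 kg, standing upright in its holder at the start. Origin at the centre of its lower tip, z up along the rod. From the tip up: tapered pilot (6 mm diameter at the tip, 14 mm from 8 mm up), cross pin, collar, 12 mm shank, handle. The same after half a turn about z.
- rod_pin (a point): Centre of the rod's cross pin, 14 mm above the tip: a round bar, 7 mm diameter, 30 mm long overall, along the rod's x axis.
- rod_collar (a point): Centre of the underside of the rod's round collar, 27.7 mm above the tip; the collar is 36 mm across and 6 mm thick.
- rod_grip (a point): Middle of the rod's flat black handle, 87 mm above the tip. The handle is 46 mm wide (x), 14 mm thick (y) and 30 mm high: grip it from above across its 14 mm.
- insert: Aluminium block, 60 x 60 x 55 mm high, about 0.4 kg, in the heater's square well, its sides along the heater's, its top 3 mm below the heater's deck. Origin at the centre of its underside, z up. In the middle of its top is a round steel bush, 40 mm across, flush with the top, with a bore, a slot and a coarse thread. The bush does not turn in the block in use.
- insert_top (a point): Centre of the block's top, on the bore's axis, 55 mm above its origin. The bore is 16.6 mm, 30 mm deep. A straight slot 9.2 mm wide across the bush lets the cross pin in; it is seen from above. Its direction is the block's x axis turned about z by an unmeasured angle, -1.35 to -0.2 rad. Off the slot the pin rests on the bush's face, collar 17.2 mm above the top.
- insert_thread (a point): On the bore's axis 14 mm below the top. Over the slot the pin drops 12.5 mm to the floor of a two-start right-hand thread (collar 4.7 mm up). Turned clockwise from above (z angle decreasing) it sinks 3.85 mm per rad, with 2 mm axial play under the lip that holds it, until after 1.2 to 1.3 rad the collar lies on the block and the pin meets a hard stop: fully home.
- heater: Fixed white dry-block heater, 202 mm long (x -131 to +71 mm), 170 mm wide (y), 100 mm high, a display and three keys on the -x part of its deck. Origin on the bench below the centre of its upright square well: 62 mm wide, sides along the heater's axes, floor 42 mm above the bench. Sprung balls in the well's sides grip the block with about 4 to 9 N of drag.
- stand: Fixed grey rod holder: a round cup of 48 mm diameter and 30 mm height with 80 x 96 mm feet 6 mm high; origin at the centre of its underside. The rod's collar rests on its rim, the tip 2.5 mm above the bench.
- tile: Fixed white ceramic tile, 130 x 130 x 10 mm, on the bench; origin at the centre of its underside, so its top is 10 mm above the origin. It may be on either side of the heater, with the rod's holder on the other.
- vial_a: Small amber glass vial, 26 mm diameter, 55 mm high, standing beside the holder; leave it. Origin: centre of its underside.
- vial_b: Small clear vial, 26 mm diameter, 55 mm high, standing beside the tile; leave it. Origin: centre of its underside.
- vial_c: Another clear vial like it; leave it. Origin: centre of its underside.
- amber: Amber glass bottle, 68 mm diameter, 145 mm high, at the far side; leave it. Origin: centre of its underside.
- beaker: Glass beaker, 84 mm diameter, 100 mm high, at the far side; leave it. Origin: centre of its underside.
- tipbox: Blue plastic box, 85 x 120 x 55 mm, behind the heater; leave it. Origin: centre of its underside.
- driver: Screwdriver, 170 mm long, lying at the far left; leave it. Origin: its middle, on the bench.
Not all that is in view belongs to the job. Of the things shaped like the rod, the steel one is meant. Several things look just like the tile: the one meant starts farthest to the robot's left.

How it is judged:
By the outcome, as a careful person would: the job done as asked, in the order asked, and still so for the second after the job is handed in, with the robot touching nothing.
It also fails if it takes over 72 s, if anything falls off the work surface, if the arm or the gripper's body presses on something with over 40 N, if the wrist force passes 120 N, or if a joint passes its speed limit or range.

### The arm

A 7-joint arm with a two-finger parallel gripper is mounted at the origin on the work surface. World frame = base frame: x ahead of the robot, y to its left, z up, the work surface at z = 0. Lengths are in m, angles in rad, forces in N, time in s.
With the tool pointing down it reaches from about 0.4 to 0.85 m from the base axis. Payload 4.5 kg.
Tool frame: the origin (TCP) lies midway between the tips of the shut fingers; the grasp point (between the pads) lies 19 mm behind it; z points along the fingers, y is the line along which they close (so a half turn about z gives the same grasp; the last joint's range is limited). The gripper opens to 85 mm and grips with 20 to 120 N. Pads are 22 mm wide; open, the fingers measure 114 mm over their backs; the gripper's body (76 mm by 85 mm) begins 54 mm behind the grasp point. The pads swing forward as they close: fully open they stand 13 mm farther back than shut.
Start: joints at [1.362, 0.689, -0.195, 1.565, 0.157, 0.902, -0.215], TCP at [0.15, -0.607, 0.231] pointing down, gripper open.
Joint ranges: [-3.01, 3.01], [-0.46, 2.08], [-1.47, 1.51], [0.13, 2.56], [-1, 4.14], [0.04, 2.09], [-2.66, 2.66]. Speed limits (rad/s): [2.57, 2.57, 3.14, 3.14, 3.14, 3.14, 3.14].

### API

Orientations are given as [roll, pitch, yaw] about the fixed x, y, z axes, in that order (R = Rz(yaw) Ry(pitch) Rx(roll)).
In Python, from workcell import get_state, read_camera, close_job gives the robot as it stands.
- The arm moves only by the tool play_rows, never from a script. Its argument "increments" is a list of rows, each a list of 6 numbers: the shift along the world's x, y, z in cm, then the turn, a rotation vector about the world's x, y, z in rad. A call has 1 to 20 rows; each row shifts and turns the commanded pose from where the row before left it; what a row does not reach is not made up. A row lasts 1/10 s, in which the tool goes at most 50 mm and 8.59 degrees, less where a joint would pass 70% of its speed; a pose out of reach is approached as far as the arm can. A call is refused whole if a number of a shift passes 5 or a number of a turn 0.15, either way. A call with a gripper value outside its range is refused whole. "fingers" is the finger opening in cm, from 0 to 8.54, set as the call begins (left out, the last holds). The fingers move at their own pace and stop on an object; the grip force is fixed at half the most. Time passes only in rows, so rows that do not move let the fingers close. It gives the time, the measured TCP pose, the force, the opening and the grip force at its end, in the units of the state.
- get_state(): the state, without advancing time (a new reading comes with each control period).
- read_camera(name): name is "scene" or "top" or "wrist"; returns a dict with "frame" (420x560x3 uint8, blue, green, red), "fov_y" (degrees; the focal length in pixels is half the picture's height over the tangent of half this angle, whatever the lens; pixels are square), "cx", "cy" (the principal point, pixels), "cam_to_world" (4x4, takes a point from camera to world coordinates); the wrist camera has in their place "hand_eye" (4x4, takes a point from camera to tool coordinates, whose origin is the TCP and whose axes are the flange's). Camera axes: x right, y up, looking along -z (the intrinsics and any distortion apply to the point x, -y, -z); pixel columns grow to the right and rows downward; lengths in m; the calibration is good to about 2 mm. A picture is of the moment at which its call begins: read the wrist's pose just before it. There is no depth.
- close_job(): hands the job in; it is judged then, once.
The state is a dict: "time_s": time; "joint_positions": joint angles; "joint_velocities": joint speeds; "joint_efforts": joint torques, N m; "position": TCP position; "eef_rot": TCP orientation; "force": force on the tool from outside, world axes, zero at the start; "torque": the same for the moment, N m; "width": finger opening in m; "grip_force": force on a finger pad.
Only numpy, scipy, OpenCV 4.12 (cv2) and the standard library are available. Lean on these libraries where they do the work, as an engineer would, in place of code of your own. Each camera call takes 0.05 s, during which the arm holds its last target. There are 200 camera calls.

## Working session

There is one attempt and no reset: what is moved stays moved. The work goes in short steps, Python scripts to look and compute and a tool call to move; the robot and the scene stay as the last step left them, time stands still between calls to the robot, and variables do not carry over. Pictures are saved under pics/ and viewed, at most 10 in all, crops included, and the job is handed in when it is done.

Besides the shell and the picture viewer there is one more tool, called after "Request:" as name(argument=value, ...) on one line, values as JSON. play_rows: Moves the arm, as the interface text tells. Its arguments: {"type":"object","properties":{"increments":{"type":"array","items":{"type":"array","items":{"type":"number"}}},"fingers":{"type":"number"}},"required":["increments"]}

```bash
mkdir -p pics; ls; python3 - <<'E'
from workcell import *
import cv2,numpy as np
np.set_printoptions(precision=4,suppress=True)
s=get_state();print(s)
for n in("scene","top"):
    c=read_camera(n);cv2.imwrite(f"pics/{n}0.png",c["frame"]);print({k:v for k,v in c.items() if k!="frame"})
E
```

```text
pics
{'time_s': 0.0, 'joint_positions': array([ 1.3618,  0.69  , -0.1945,  1.5664,  0.1573,  0.9025, -0.2151]), 'joint_velocities': array([ 0.0011, -0.001 , -0.0003,  0.0005,  0.0009,  0.0005,  0.0008]), 'joint_efforts': array([  0.0009, -53.9608,  -1.2665, -15.8543,   0.009 ,   0.0094,
        -0.    ]), 'position': array([ 0.15  , -0.6061,  0.2305]), 'eef_rot': array([-3.1397,  0.0001,  0.2429]), 'force': array([0.2935, 0.7797, 0.0126]), 'torque': array([-0.0372, -0.0121,  0.0467]), 'grip_force': 0.0, 'width': 0.08530984208075088}
{'fov_y': 47.068690915584895, 'cx': 290.86741235128005, 'cy': 203.02184728326375, 'cam_to_world': array([[-0.89  , -0.3685,  0.2684,  0.8541],
       [ 0.4558, -0.7308,  0.508 ,  0.5597],
       [ 0.0089,  0.5745,  0.8184,  0.9313],
       [ 0.    ,  0.    ,  0.    ,  1.    ]])}
{'fov_y': 44.22287917710709, 'cx': 282.44751427244864, 'cy': 207.10329382075616, 'cam_to_world': array([[-0.0064,  0.9835, -0.1811,  0.3605],
       [-1.    , -0.0058,  0.0043,  0.0153],
       [ 0.0032,  0.1811,  0.9835,  1.2547],
       [ 0.    ,  0.    ,  0.    ,  1.    ]])}
```

View pics/scene0.png

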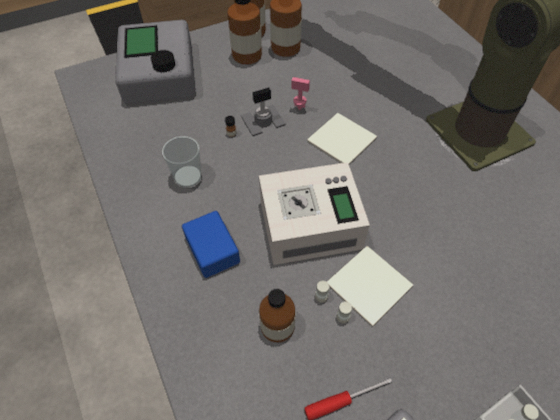

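View pics/top0.png

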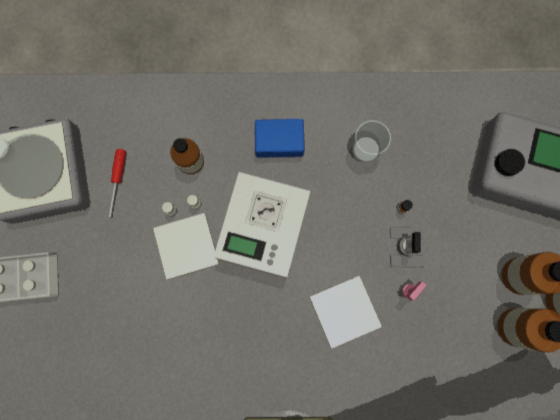

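Scene picture: heater at (313,212), with the steel/black rod in its grey holder at (262,103), the pink look‑alike at (300,92), a tile at (370,285) and a decoy tile at (342,138). Top picture (image left = robot's left): rod (410,243), pink one (413,290), tiles (186,246) and (346,312), bush (266,210).
Rod candidates: steel with black handle, top (416,242); pink, top (415,290). I choose the steel one. Tile candidates: (186,246) and (346,312). I choose (186,246), the farthest left.

```bash
cat > h.py <<'E'
from workcell import *
import cv2,numpy as np
from scipy.spatial.transform import Rotation as R
np.set_printoptions(precision=4,suppress=True)
def cam(n):
    s=get_state();c=read_camera(n)
    if n=="wrist":
        T=np.eye(4);T[:3,:3]=R.from_euler('xyz',s['eef_rot']).as_matrix();T[:3,3]=s['position']
        c['cam_to_world']=T@c['hand_eye']
    c['f']=c['frame'].shape[0]/2/np.tan(np.radians(c['fov_y'])/2)
    return c
def ray(c,px):
    px=np.atleast_2d(np.asarray(px,float)); M=c['cam_to_world']
    d=np.c_[(px[:,0]-c['cx'])/c['f'],-(px[:,1]-c['cy'])/c['f'],-np.ones(len(px))]@M[:3,:3].T
    return M[:3,3],d
def onz(c,px,z):
    o,d=ray(c,px); return o+d*((z-o[2])/d[:,2])[:,None]
def proj(c,P):
    P=np.atleast_2d(P);M=c['cam_to_world'];q=(P-M[:3,3])@M[:3,:3]
    return np.c_[c['cx']-c['f']*q[:,0]/q[:,2],c['cy']+c['f']*q[:,1]/q[:,2]]
def quad(mask,seed):
    n,l,st,ce=cv2.connectedComponentsWithStats(mask.astype(np.uint8))
    k=l[seed[1],seed[0]]
    cs,_=cv2.findContours((l==k).astype(np.uint8),cv2.RETR_EXTERNAL,cv2.CHAIN_APPROX_NONE)
    c=max(cs,key=cv2.contourArea);return c,cv2.minAreaRect(c)
E
python3 - <<'E'
from h import *
for n,seeds in(("top",[((186,246),.01,'tile'),((290,225),.1,'heater'),((417,238),.1045,'handle')]),("scene",[((370,285),.01,'tile'),((280,215),.1,'heater'),((262,95),.09,'handle')])):
    c=cam(n);f=c['frame'].astype(int);print(n)
    for sd,z,nm in seeds:
        m=(f.max(2)<60) if nm=='handle' else (f.min(2)>165)
        print(nm,f[sd[1],sd[0]])
        if not m[sd[1],sd[0]]: print("seed off");continue
        k,r=quad(m,sd); b=cv2.boxPoints(r); W=onz(c,b,z)
        print(r,W[:,:2].tolist(),'ctr',W.mean(0),'sides',np.linalg.norm(W[1]-W[0]),np.linalg.norm(W[2]-W[1]),'yaw',np.arctan2(*(W[1]-W[0])[[1,0]]))
    if n=="top":
        a=cv2.resize(c['frame'][200:310,380:450],None,fx=5,fy=5,interpolation=2)
        b=cv2.resize(c['frame'][170:280,210:290],None,fx=5,fy=5,interpolation=2)
        cv2.imwrite('pics/crop.png',np.hstack([a,b]))
w=cam("wrist");print(w['hand_eye'],w['fov_y'],w['cx'],w['cy'])
E
```

```text
top
tile [181 193 190]
((231.72463989257812, 224.53060913085938), (102.79508209228516, 155.64930725097656), 89.01223754882812) [[0.6736877424493725, 0.3297162800867398], [0.6783615541363297, -0.0557013494822984], [0.42522606806625896, -0.05598731076246203], [0.4211953622791135, 0.31567803753931467]] ctr [0.5496 0.1334 0.01  ] sides 0.38544596728763614 0.25313564759192797 yaw -1.5586703049255437
heater [182 194 190]
((231.72463989257812, 224.53060913085938), (102.79508209228516, 155.64930725097656), 89.01223754882812) [[0.6510457878061451, 0.3069828880024657], [0.6553816646129373, -0.05056753826752975], [0.42054886506087674, -0.050832823427768896], [0.41680959507996207, 0.2939596653426047]] ctr [0.5359 0.1249 0.1   ] sides 0.35757671506061345 0.23483294939525526 yaw -1.5586703049255437
handle [33 32 36]
((415.5, 242.0), (20.0, 9.0), 90.0) [[0.5137951883279097, -0.2779168664281072], [0.5136737633763226, -0.29813634544930684], [0.46875497749330464, -0.2956800316078366], [0.4688780435195139, -0.27560259389918274]] ctr [ 0.4913 -0.2868  0.1045] sides 0.020219843617288444 0.044985895599534
[... 689 characters left out ...]
305575996305]] ctr [ 0.4815 -0.0085  0.1   ] sides 0.2984430898655732 0.33150239712712753 yaw 2.907337813218238
handle [23 25 26]
((261.74774169921875, 95.32571411132812), (11.589699745178223, 18.869178771972656), 73.3007583618164) [[0.512215718379827, -0.31307386474671195], [0.46244825754796437, -0.3108274525189598], [0.4727138053469676, -0.27009078654915575], [0.5214465828694639, -0.2726901055605806]] ctr [ 0.4922 -0.2917  0.09  ] sides 0.04981813450489671 0.04201020621169353 yaw 3.0964850994113418
[[ 0.0004  0.9551  0.2963  0.0759]
 [ 1.     -0.0002 -0.0007 -0.0008]
 [-0.0007  0.2963 -0.9551 -0.1433]
 [ 0.      0.      0.      1.    ]] 64.26101379896839 278.2764426735342 210.6669848327345
```

View pics/crop.png

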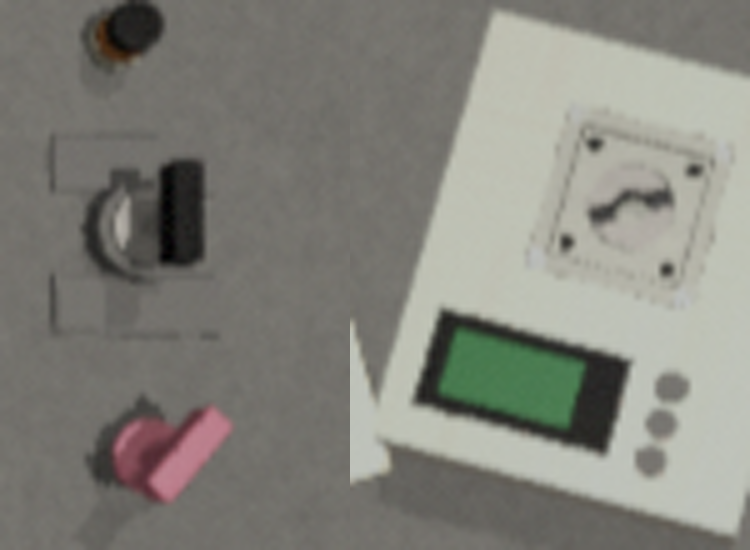

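The crop confirms it. The black-handled steel rod stands in the grey holder with its handle along world x, and the pink one is a separate decoy. In the well, the bush shows a dark S-shaped slot. Next I move above the rod for a wrist view.

Request:
play_rows(increments=[[0, 0, 2, 0, 0, 0], [2.3, 2.1, 1, 0, 0, -0.016], [2.3, 2.1, 0, 0, 0, -0.016], [2.3, 2.1, 0, 0, 0, -0.016], [2.3, 2.1, 0, 0, 0, -0.016], [2.3, 2.1, 0, 0, 0, -0.016], [2.3, 2.1, 0, 0, 0, -0.016], [2.3, 2.1, 0, 0, 0, -0.016], [2.3, 2.1, 0, 0, 0, -0.016], [2.3, 2.1, 0, 0, 0, -0.016], [2.3, 2.1, 0, 0, 0, -0.016], [2.3, 2.1, 0, 0, 0, -0.016], [2.3, 2.1, 0, 0, 0, -0.016], [2.3, 2.1, 0, 0, 0, -0.016], [2.3, 2.1, -1, 0, 0, -0.016], [1.5, 2.0, -2, 0, 0, -0.016], [0, 0, 0, 0, 0, 0], [0, 0, 0, 0, 0, 0]], fingers=8.54)

```text
time_s: 2.05
position: [0.4871, -0.2923, 0.2309]
eef_rot: [-3.141, 0.001, 0.004]
force: [-0.2, -0.4, 0.2]
width: 0.0854
grip_force: 0.0
```

```bash
python3 - <<'E'
from h import *
s=get_state();print(s['time_s'],s['position'],s['eef_rot'],s['joint_positions'],s['force'],s['torque'])
c=cam("wrist");cv2.imwrite('pics/w1.png',c['frame'])
print(proj(c,[[.491,-.287,.102]]))
E
```

```text
2.05 [ 0.4871 -0.2923  0.2309] [-3.1414  0.0013  0.0043] [ 0.5207  0.6112 -0.1028  1.7433  0.0833  0.7927 -1.1886] [-0.2205 -0.4241  0.2333] [-0.0657  0.0064 -0.0208]
[[272.7724 196.1039]]
```

View pics/w1.png

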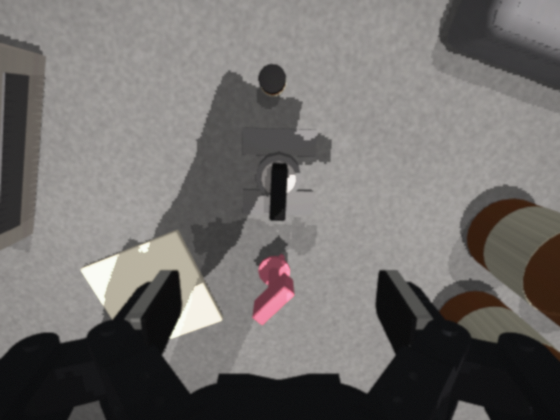

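The wrist view shows the handle at (278,190), running vertically in the picture (world x), with the pink decoy at (272,290), the vial at (272,78) and the decoy tile at (155,285).

```bash
python3 - <<'E'
from h import *
c=cam("wrist");f=c['frame'].astype(int)
m=f.max(2)<50
k,r=quad(m,(278,200));print(r)
k=k[:,0,:]
for row in range(160,225,6):
    p=k[abs(k[:,1]-row)<1];
    if len(p): print(row,p[:,0].min(),p[:,0].max(), end=' ; ')
b=cv2.boxPoints(r);print();print(onz(c,b,.1045))
# predicted bottom edge (far from camera) top face, near edge
for x0 in(.485,.488,.491,.494):
  print(x0,proj(c,[[x0-.023,-.289,.1045],[x0-.023,-.289,.0745],[x0+.023,-.289,.1045],[x0+.023,-.289,.0745]]).round(1).tolist())
# collar in cup: bright ring
t=cam("top");g=t['frame'].astype(int).max(2)<60
k,r=quad(g,(417,238));b=cv2.boundingRect(k);print(b)
for y0 in(-.289,):
  print(proj(t,[[.491+a*.023,y0+e*.007,z] for a in(-1,1) for e in(-1,1) for z in(.1045,.0745)]).round(1).tolist())
E
```

```text
((275.98052978515625, 190.811279296875), (15.781707763671875, 56.38997268676758), 3.5763344764709473)
166 271 284 ; 172 270 285 ; 178 269 283 ; 184 269 283 ; 190 269 283 ; 196 269 283 ; 202 269 283 ; 208 269 282 ; 214 269 282 ; 
[[ 0.4716 -0.2829  0.1045]
 [ 0.5196 -0.2862  0.1045]
 [ 0.5189 -0.2989  0.1045]
 [ 0.4707 -0.2964  0.1045]]
0.485 [[273.5, 229.0], [273.9, 217.9], [273.4, 176.4], [273.8, 169.8]]
0.488 [[273.5, 225.7], [273.9, 214.9], [273.4, 172.7], [273.8, 166.5]]
0.491 [[273.5, 222.4], [273.9, 211.9], [273.4, 169.1], [273.8, 163.2]]
0.494 [[273.5, 219.1], [273.9, 208.8], [273.4, 165.4], [273.8, 159.8]]
(406, 118, 154, 302)
[[420.2, 252.3], [416.7, 253.6], [413.9, 252.4], [410.6, 253.6], [419.0, 231.9], [415.6, 233.6], [412.8, 231.9], [409.5, 233.6]]
```

Request:
play_rows(increments=[[0.5, 0.2, 0, 0, 0, 0], [0, 0, -2.5, 0, 0, 0], [0, 0, -2.5, 0, 0, 0], [0, 0, -2.5, 0, 0, 0], [0, 0, -2.5, 0, 0, 0], [0, 0, -2.5, 0, 0, 0], [0, 0, -2.0, 0, 0, 0], [0, 0, -1.0, 0, 0, 0], [0, 0, -0.5, 0, 0, 0], [0, 0, 0, 0, 0, 0]])

```text
time_s: 3.2
position: [0.4925, -0.2909, 0.0714]
eef_rot: [3.141, -0.0, 0.003]
force: [0.4, -0.0, 0.5]
width: 0.0855
grip_force: 0.0
```

Request:
play_rows(increments=[[0, 0, 0, 0, 0, 0], [0, 0, 0, 0, 0, 0], [0, 0, 0, 0, 0, 0], [0, 0, 0, 0, 0, 0], [0, 0, 0, 0, 0, 0], [0, 0, 0, 0, 0, 0], [0, 0, 0, 0, 0, 0], [0, 0, 0, 0, 0, 0]], fingers=0.5)

```text
time_s: 4.0
position: [0.4925, -0.2908, 0.0716]
eef_rot: [3.141, -0.0, 0.003]
force: [0.3, -0.6, 4.1]
width: 0.0135
grip_force: 61.5
```

Gripped at 13.5 mm width. I lift it, and meanwhile locate the well from the fixed cameras.

Request:
play_rows(increments=[[0, 0, 0.5, 0, 0, 0], [0, 0, 1.5, 0, 0, 0], [0, 0, 3, 0, 0, 0], [0, 0, 3, 0, 0, 0], [0, 0, 3, 0, 0, 0], [0, 0, 3, 0, 0, 0], [0, 0, 2.5, 0, 0, 0], [0, 0, 1, 0, 0, 0], [0, 0, 0, 0, 0, 0]])

```text
time_s: 4.9
position: [0.4927, -0.2909, 0.2472]
eef_rot: [3.141, -0.002, 0.003]
force: [-0.9, -0.6, -1.3]
width: 0.0132
grip_force: 61.1
```

```bash
python3 - <<'E'
from h import *
print(get_state()['force'])
def edgefit(c,mask,seed,z,nm):
    k,r=quad(mask,seed);h=cv2.convexHull(k)
    e=.02*cv2.arcLength(h,True);q=cv2.approxPolyDP(h,e,True)[:,0]
    W=onz(c,q,z)[:,:2];print(nm,'px',q.tolist());print(W.tolist(),'ctr',W.mean(0),'len',np.linalg.norm(W-np.roll(W,-1,0),axis=1),'yaw',[float(np.arctan2(*(b-a)[::-1])) for a,b in zip(W,np.roll(W,-1,0))])
for n,sd,sh in(("top",(186,246),(290,225)),("scene",(370,285),(280,215))):
    c=cam(n);f=c['frame']; g=f.min(2)
    m=(g>160).astype(np.uint8)
    m=cv2.erode(m,np.ones((3,3)))
    edgefit(c,m,sd,.01,n+' tile'); 
    edgefit(c,m,sh,.1,n+' heater')
c=cam("top");print('bush',onz(c,[[266,211]],.097))
E
```

```text
[-0.942  -0.5972 -1.3467]
top tile px [[308, 192], [286, 274], [167, 277], [155, 229], [240, 174]]
[[0.6271517366362142, -0.05329653709354321], [0.4269670247440023, 0.0024158115188708303], [0.42163348231444014, 0.28659107629223707], [0.5374604261649875, 0.31963346772040624], [0.673703450272179, 0.11448244239232228]] ctr [0.5374 0.134 ] len [0.2078 0.2842 0.1204 0.2463 0.1741] yaw [2.870156681433144, 1.5895626198707267, 0.27789236225245406, -0.9845652148353154, -1.8414467992981192]
top heater px [[308, 192], [286, 274], [167, 277], [155, 229], [240, 174]]
[[0.6078745173741129, -0.048336603227894355], [0.42216394375600735, 0.0033475244990731935], [0.4172160373217547, 0.2669758052518754], [0.5246682397381877, 0.29762910243844237], [0.6510603598918758, 0.10731129928604705]] ctr [0.5246 0.1254] len [0.1928 0.2637 0.1117 0.2285 0.1615] yaw [2.870156681433144, 1.5895626198707267, 0.2778923622524532, -0.9845652148353159, -1.8414467992981187]
scene tile px [[366, 248], [410, 284], [373, 322], [344, 311], [318, 286]]
[[0.45971480691561906, 0.16942789806142872], [0.4236912491406306, 0.2844847045388957], [0.5378700884409839, 0.3194172603999237], [0.5776069378545737, 0.2732939728968033], [0.5977939795442142, 0.20136149987692892]] ctr [0.5193 0.2496] len [0.1206 0.1194 0.0609 0.0747 0.1417] yaw [1.874221955917858, 0.2969028473448951, -0.8596433167184935, -1.2971953786777914, -2.9143181913218807]
scene heater px [[354, 155], [367, 223], [273, 239], [260, 177]]
[[0.39294858598141785, -0.010263279438376127], [0.46491321954766185, 0.15854505404281138], [0.6535064813753961, 0.10589730121273866], [0.610086213330807, -0.048608536884136466]] ctr [0.5304 0.0514] len [0.1835 0.1958 0.1605 0.2205] yaw [1.1678168570264897, -0.272229886179654, -1.8447568478684082, 2.9668005256530776]
bush [[0.5649 0.0477 0.097 ]]
```

Request:
play_rows(increments=[[0, 1, 0, 0, 0, 0], [0, 2.5, 0, 0, 0, 0], [0, 2.5, 0, 0, 0, 0], [0, 2.5, 0, 0, 0, 0], [0, 2.5, 0, 0, 0, 0], [0, 2.5, 0, 0, 0, 0], [0, 2.5, 0, 0, 0, 0], [0.5, 2.5, 0, 0, 0, 0], [0.5, 2.5, 0, 0, 0, 0], [0.5, 2.5, 0, 0, 0, 0], [0, 2.5, 0, 0, 0, 0], [0, 2.5, 0, 0, 0, 0], [0, 2.5, 0, 0, 0, 0], [0, 2.4, 0, 0, 0, 0], [0, 1, 0, 0, 0, 0], [0, 0, 0, 0, 0, 0], [0, 0, 0, 0, 0, 0]])

```text
time_s: 6.75
position: [0.5069, 0.0521, 0.2459]
eef_rot: [3.14, 0.001, 0.002]
force: [0.0, -0.6, -1.2]
width: 0.0135
grip_force: 61.1
```

```bash
python3 - <<'E'
from h import *
s=get_state();print(s['time_s'],s['position'],s['eef_rot'],s['joint_positions'],s['force'],s['torque'])
c=cam("wrist")
p=proj(c,[[.565,.048,.097],s['position']-[0,0,.0691]]);print(p)
u,v=p[0].astype(int)
cv2.imwrite('pics/w2.png',cv2.resize(c['frame'][max(v-90,0):v+60,u-100:u+100],None,fx=4,fy=4,interpolation=2));print('crop origin',u-100,max(v-90,0))
np.savez('w2',**c)
E
```

```text
6.75 [0.5069 0.0521 0.2459] [3.1403 0.001  0.0019] [-0.1438  0.5168 -0.0774  1.8939  0.0587  0.7342 -1.8237] [ 0.0423 -0.581  -1.2006] [ 0.0188 -0.0211 -0.0046]
[[283.7074 128.4814]
 [279.1053 224.4434]]
crop origin 183 38
```

View pics/w2.png

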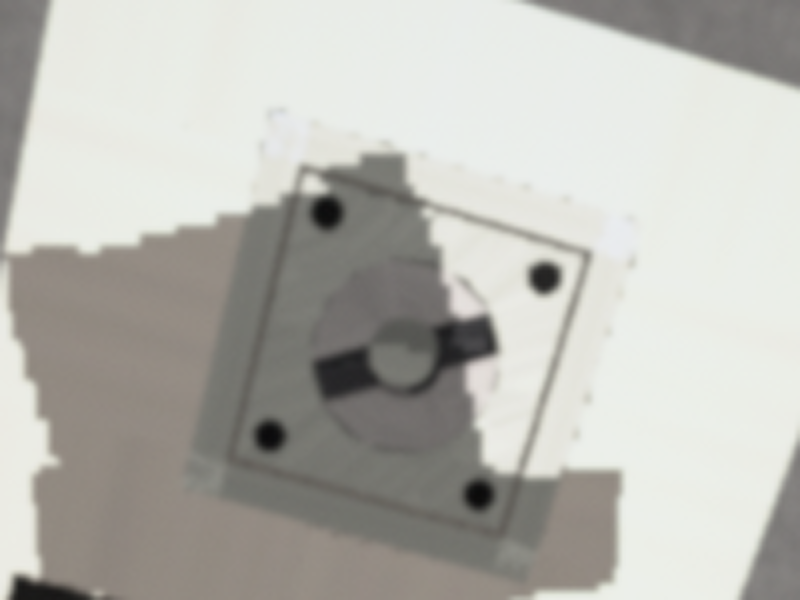

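The crop shows the bush at crop (404,355). Its slot runs from (318,380) to (496,335), with four dark screws around it and the thin outline of the block and well.

```bash
python3 - <<'E'
from h import *
c=dict(np.load('w2.npz'));o=np.array([183,38])
P=lambda L:onz(c,np.array(L)/4+o-.375,.097)[:,:2]
H=P([(326,212),(544,277),(478,494),(270,435)]);print('holes ctr',H.mean(0),np.linalg.norm(H-np.roll(H,-1,0),axis=1))
d=[H[0]-H[3],H[1]-H[2]];print('yaw',[np.arctan2(*x[::-1]) for x in d],np.arctan2(*(H[1]-H[0])[::-1])+np.pi/2,np.arctan2(*(H[2]-H[3])[::-1])+np.pi/2)
f=c['frame'].max(2)
# slot dark pixels within 22mm of centre
ctr=proj(c,[[*H.mean(0),.097]])[0]
ys,xs=np.nonzero(f<75);k=np.hypot(xs-ctr[0],ys-ctr[1]);k=k<27
Q=onz(c,np.c_[xs,ys][k],.097)[:,:2]
r=cv2.minAreaRect(Q.astype(np.float32)*1000);b=cv2.boxPoints(r);print(r)
m=Q.mean(0);u,s,v=np.linalg.svd(Q-m);print('slot',len(Q),m,np.arctan2(v[0,1],v[0,0]))
E=P([(318,380),(496,335)]);print('manual',np.arctan2(*(E[1]-E[0])[::-1]),E.mean(0),P([(404,356)]))
E
```

```text
holes ctr [0.5663 0.048 ] [0.0471 0.0471 0.0469 0.0471]
yaw [np.float64(-0.2698905329282476), np.float64(-0.2732118058829436)] -0.27239864633132616 -0.2731080654942788
((564.5411376953125, 47.71915817260742), (12.091599464416504, 37.56396484375), 14.918831825256348)
slot 292 [0.5657 0.0485] -1.3248223811444229
manual -1.3274565090279151 [0.5662 0.0475] [[0.5665 0.0481]]
```

Request:
play_rows(increments=[[0.45, -0.03, 0, 0, 0, 0.14], [0.45, -0.03, 0, 0, 0, 0.14], [0.45, -0.03, 0, 0, 0, 0.14], [0.45, -0.03, 0, 0, 0, 0.14], [0.45, -0.03, 0, 0, 0, 0.14], [0.45, -0.03, 0, 0, 0, 0.14], [0.45, -0.03, 0, 0, 0, 0.14], [0.45, -0.03, 0, 0, 0, 0.14], [0.45, -0.03, 0, 0, 0, 0.14], [0.45, -0.03, 0, 0, 0, 0.14], [0.45, -0.03, 0, 0, 0, 0.14], [0.45, -0.03, 0, 0, 0, 0.14], [0.5, -0.03, 0, 0, 0, 0.135], [0, 0, -1, 0, 0, 0], [0, 0, -1, 0, 0, 0], [0, 0, -1, 0, 0, 0], [0, 0, 0, 0, 0, 0], [0, 0, 0, 0, 0, 0]])

```text
time_s: 8.6
position: [0.5659, 0.0494, 0.2159]
eef_rot: [-3.141, 0.0, 1.817]
force: [0.1, -0.2, -0.6]
width: 0.0134
grip_force: 61.0
```

```bash
python3 - <<'E'
from h import *
s=get_state();print(s['time_s'],s['position'],s['eef_rot'],s['joint_positions'],s['force'],s['torque'])
c=cam("wrist");t=s['position']-[0,0,.0691]
p=proj(c,[[.5663,.048,.097],t,t+[0,0,.0277],t+[0,0,.014]]);print(p)
u,v=p[1].astype(int)
a=cv2.resize(c['frame'][v-75:v+75,u-50:u+50],None,fx=4,fy=4,interpolation=2)
sc=cam("scene");q=proj(sc,[[.5663,.048,.097],t,t+[0,0,.0277],t+[0,0,.102]]);print('scene',q)
x,y=q[1].astype(int);b=cv2.resize(sc['frame'][y-50:y+25,x-25:x+25],None,fx=8,fy=8,interpolation=2)
cv2.imwrite('pics/w3.png',np.hstack([a,b]));print(u-50,v-75,x-25,y-50)
np.savez('w3',**c);np.savez('s3',**sc)
E
```

```text
8.6 [0.5659 0.0494 0.2159] [-3.1406  0.0001  1.8174] [ 0.1722  0.6831 -0.5842  1.745   0.4772  0.8602 -0.3808] [ 0.0577 -0.2342 -0.616 ] [-0.0047 -0.0649  0.0003]
[[278.1821 206.4575]
 [277.9643 225.3126]
 [277.8251 241.033 ]
 [277.8983 232.7677]]
scene [[298.1696 202.6722]
 [299.1888 189.0104]
 [299.5109 180.6516]
 [300.4557 156.1398]]
227 150 274 139
```

View pics/w3.png

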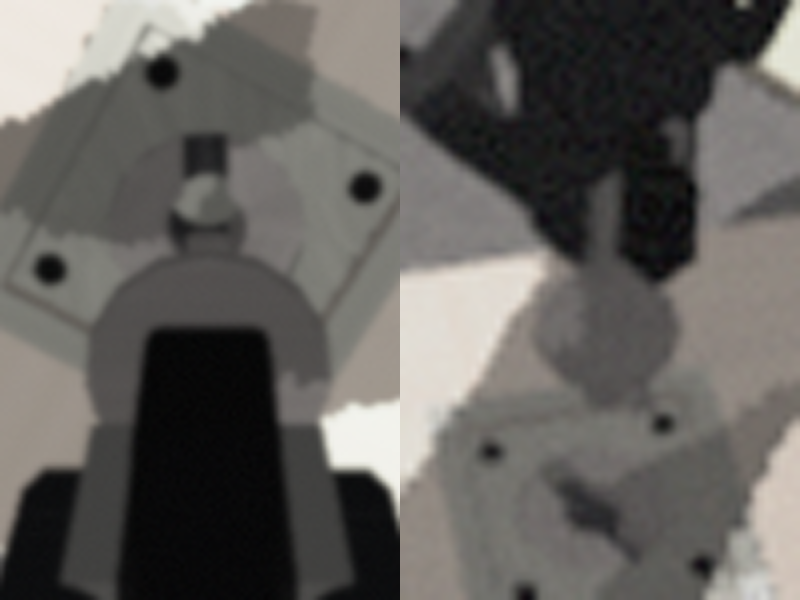

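The crop shows the collar (half-occluded circle) centred on crop column ~207. The pilot tip is at (208,200), just above the bore. The slot is vertical at column 206, in line with the tool's x.

```bash
python3 - <<'E'
from h import *
c=dict(np.load('w3.npz'));s=get_state()
t=s['position']-[0,0,.0691];X=R.from_euler('xyz',s['eef_rot']).as_matrix()[:,0]
for dx in(-.003,-.0015,0,.0015,.003):
    b=t+X*dx
    p=proj(c,[b+[0,0,.0277]+X*.018,b+[0,0,.0337]+X*.018,b+X*.003]); print(dx,((p-[227,150])*4+1.5).round(0).tolist())
a=np.linspace(0,2*np.pi,9)[:-1]
print('bush top edge/bore edges at X dir',((proj(c,[np.array([.5663,.048,.097])+X*r for r in(.02,.0083,0,-.0083)])-[227,150])*4+1.5).round(0).tolist())
H=onz(c,np.array([(162,72),(365,187),(50,269)])/4+[227,150]-.375,.097)[:,:2];print('ctr from diag', (H[1]+H[2])/2, H)
print(X)
E
```

```text
-0.003 [[209.0, 271.0], [209.0, 284.0], [209.0, 304.0]]
-0.0015 [[209.0, 261.0], [209.0, 274.0], [209.0, 295.0]]
0 [[209.0, 251.0], [209.0, 264.0], [209.0, 287.0]]
0.0015 [[209.0, 241.0], [209.0, 254.0], [209.0, 278.0]]
0.003 [[209.0, 231.0], [209.0, 243.0], [209.0, 270.0]]
bush top edge/bore edges at X dir [[206.0, 131.0], [206.0, 188.0], [206.0, 227.0], [206.0, 266.0]]
ctr from diag [0.5663 0.0478] [[0.55   0.0769]
 [0.5954 0.0641]
 [0.5372 0.0314]]
[-0.2444  0.9697 -0.0001]
```

Request:
play_rows(increments=[[0.04, -0.14, 0, 0, 0, 0], [0, 0, -1.2, 0, 0, 0], [0, 0, -1.2, 0, 0, 0], [0, 0, -1, 0, 0, 0], [0, 0, -0.7, 0, 0, 0], [0, 0, -0.5, 0, 0, 0], [0, 0, -0.4, 0, 0, 0], [0, 0, -0.4, 0, 0, 0], [0, 0, -0.3, 0, 0, 0], [0, 0, 0, 0, 0, 0]])

```text
time_s: 9.7
position: [0.5666, 0.048, 0.1591]
eef_rot: [-3.141, 0.0, 1.818]
force: [-0.2, -0.5, -1.1]
width: 0.0131
grip_force: 61.0
```

Request:
play_rows(increments=[[0, 0, -0.15, 0, 0, 0], [0, 0, -0.15, 0, 0, 0], [0, 0, -0.15, 0, 0, 0], [0, 0, 0, 0, 0, 0]])

```text
time_s: 10.1
position: [0.5666, 0.048, 0.1547]
eef_rot: [-3.142, 0.0, 1.818]
force: [0.4, 0.2, -1.8]
width: 0.0134
grip_force: 61.0
```

Request:
play_rows(increments=[[0, 0, -0.15, 0, 0, 0], [0, 0, -0.15, 0, 0, 0], [0, 0, -0.15, 0, 0, 0], [0, 0, 0, 0, 0, 0]])

```text
time_s: 10.5
position: [0.5666, 0.048, 0.1501]
eef_rot: [-3.141, -0.0, 1.818]
force: [0.2, 0.2, -1.3]
width: 0.0131
grip_force: 61.0
```

Request:
play_rows(increments=[[0, 0, -0.15, 0, 0, 0], [0, 0, -0.15, 0, 0, 0], [0, 0, -0.1, 0, 0, 0], [0, 0, 0, 0, 0, 0]])

```text
time_s: 10.9
position: [0.5667, 0.048, 0.1461]
eef_rot: [-3.142, -0.0, 1.818]
force: [0.3, -0.5, -1.9]
width: 0.0133
grip_force: 61.1
```

Pin is in the slot with no lateral force. I go on to the thread floor.

Request:
play_rows(increments=[[0, 0, -0.1, 0, 0, 0], [0, 0, -0.1, 0, 0, 0], [0, 0, 0, 0, 0, 0]])

```text
time_s: 11.2
position: [0.5666, 0.048, 0.1442]
eef_rot: [-3.142, -0.0, 1.818]
force: [-0.5, -0.2, -2.2]
width: 0.0134
grip_force: 61.1
```

Request:
play_rows(increments=[[0, 0, -0.08, 0, 0, 0], [0, 0, 0, 0, 0, 0]])

```text
time_s: 11.4
position: [0.5667, 0.048, 0.1435]
eef_rot: [3.141, 0.0, 1.818]
force: [0.4, -0.8, -1.2]
width: 0.0131
grip_force: 61.1
```

Request:
play_rows(increments=[[0, 0, -0.05, 0, 0, 0], [0, 0, 0, 0, 0, 0]])

```text
time_s: 11.6
position: [0.5668, 0.048, 0.1433]
eef_rot: [3.141, 0.0, 1.818]
force: [-1.0, -0.1, 0.7]
width: 0.0128
grip_force: 61.7
```

Request:
play_rows(increments=[[0, 0, -0.05, 0, 0, 0], [0, 0, 0, 0, 0, 0]])

```text
time_s: 11.8
position: [0.5669, 0.0481, 0.1432]
eef_rot: [3.141, 0.0, 1.818]
force: [-1.1, -0.5, 6.5]
width: 0.0132
grip_force: 62.3
```

Thread floor found at TCP z 0.1433. I back off about 1 mm and screw clockwise at the thread's pitch.

Request:
play_rows(increments=[[0, 0, 0.14, 0, 0, 0], [0, 0, -0.02, 0, 0, -0.06], [0, 0, -0.03, 0, 0, -0.08], [0, 0, -0.03, 0, 0, -0.08], [0, 0, -0.03, 0, 0, -0.08], [0, 0, 0, 0, 0, 0]])

```text
time_s: 12.4
position: [0.5666, 0.0481, 0.1425]
eef_rot: [-3.141, 0.0, 1.518]
force: [-0.4, -0.1, -1.9]
width: 0.0133
grip_force: 60.9
```

```bash
python3 - <<'E'
from h import *
s=get_state();print(s['position'],s['eef_rot'],s['force'],s['torque'])
E
```

```text
[0.5666 0.0481 0.1425] [-3.1413  0.0001  1.5178] [-0.381  -0.071  -1.8606] [-0.0044 -0.0063  0.0028]
```

Request:
play_rows(increments=[[0, 0, -0.03, 0, 0, -0.08], [0, 0, -0.03, 0, 0, -0.08], [0, 0, -0.03, 0, 0, -0.08], [0, 0, -0.03, 0, 0, -0.08], [0, 0, -0.03, 0, 0, -0.08], [0, 0, -0.03, 0, 0, -0.08], [0, 0, 0, 0, 0, 0]])

```text
time_s: 13.1
position: [0.5665, 0.0482, 0.1408]
eef_rot: [-3.141, 0.0, 1.04]
force: [0.1, 0.1, -1.4]
width: 0.0132
grip_force: 60.9
```

```bash
python3 - <<'E'
from h import *
s=get_state();print(s['position'],s['eef_rot'],s['force'],s['torque'])
E
```

```text
[0.5665 0.0482 0.1408] [-3.1414  0.0003  1.0396] [ 0.058   0.0527 -1.4223] [-0.0249 -0.0342  0.0163]
```

Request:
play_rows(increments=[[0, 0, -0.03, 0, 0, -0.08], [0, 0, -0.03, 0, 0, -0.08], [0, 0, -0.03, 0, 0, -0.08], [0, 0, -0.03, 0, 0, -0.08], [0, 0, 0, 0, 0, 0]])

```text
time_s: 13.6
position: [0.5667, 0.0482, 0.1397]
eef_rot: [3.142, 0.0, 0.721]
force: [0.7, -0.2, -0.7]
width: 0.0133
grip_force: 60.9
```

```bash
python3 - <<'E'
from h import *
s=get_state();print(s['position'],s['eef_rot'],s['force'],s['torque'])
E
```

```text
[0.5667 0.0482 0.1397] [3.1416 0.0001 0.7206] [ 0.6966 -0.2329 -0.7461] [0.0406 0.0337 0.0258]
```

Request:
play_rows(increments=[[0, 0, -0.02, 0, 0, -0.04], [0, 0, -0.02, 0, 0, -0.03], [0, 0, 0, 0, 0, 0]])

```text
time_s: 13.9
position: [0.5667, 0.0481, 0.1394]
eef_rot: [-3.142, 0.0, 0.648]
force: [-0.1, 0.3, -1.1]
width: 0.0132
grip_force: 60.9
```

```bash
python3 - <<'E'
from h import *
s=get_state();print(s['position'],s['eef_rot'],s['force'],s['torque'])
E
```

```text
[0.5667 0.0481 0.1394] [-3.1416  0.      0.648 ] [-0.1258  0.3392 -1.0757] [-0.0199 -0.0149  0.0287]
```

Request:
play_rows(increments=[[0, 0, -0.03, 0, 0, -0.02], [0, 0, -0.02, 0, 0, -0.02], [0, 0, 0, 0, 0, 0]])

```text
time_s: 14.2
position: [0.5667, 0.048, 0.1389]
eef_rot: [3.141, 0.0, 0.607]
force: [0.2, 0.4, -1.4]
width: 0.013
grip_force: 60.9
```

```bash
python3 - <<'E'
from h import *
s=get_state();print(s['position'],s['eef_rot'],s['force'],s['torque'])
E
```

```text
[0.5667 0.048  0.1389] [3.1415 0.0001 0.6074] [ 0.2356  0.3608 -1.378 ] [-0.023   0.0197 -0.0392]
```

Request:
play_rows(increments=[[0, 0, -0.03, 0, 0, -0.02], [0, 0, -0.02, 0, 0, -0.02], [0, 0, 0, 0, 0, 0]])

```text
time_s: 14.5
position: [0.5667, 0.048, 0.1386]
eef_rot: [3.141, -0.0, 0.567]
force: [-1.0, -0.1, 0.1]
width: 0.0135
grip_force: 61.4
```

```bash
python3 - <<'E'
from h import *
s=get_state();print(s['position'],s['eef_rot'],s['force'],s['torque'])
E
```

```text
[0.5667 0.048  0.1386] [ 3.1413 -0.0001  0.5671] [-0.9855 -0.1045  0.1339] [-0.0007  0.0786 -0.0545]
```

Request:
play_rows(increments=[[0, 0, -0.01, 0, 0, -0.02], [0, 0, 0, 0, 0, 0]])

```text
time_s: 14.7
position: [0.5667, 0.048, 0.1385]
eef_rot: [3.141, -0.0, 0.547]
force: [-1.1, -0.2, 2.0]
width: 0.013
grip_force: 61.5
```

```bash
python3 - <<'E'
from h import *
s=get_state();print(s['position'],s['eef_rot'],s['force'],s['torque'])
E
```

```text
[0.5667 0.048  0.1385] [ 3.1413 -0.0001  0.5471] [-1.1354 -0.1864  2.0166] [-0.0513  0.1915 -0.0205]
```

Request:
play_rows(increments=[[0, 0, 0, 0, 0, -0.02], [0, 0, 0, 0, 0, 0]])

```text
time_s: 14.9
position: [0.5668, 0.048, 0.1385]
eef_rot: [3.141, -0.0, 0.527]
force: [-1.1, -0.2, 3.5]
width: 0.0128
grip_force: 61.7
```

```bash
python3 - <<'E'
from h import *
s=get_state();print(s['position'],s['eef_rot'],s['force'],s['torque'])
E
```

```text
[0.5668 0.048  0.1385] [ 3.1413 -0.0002  0.5271] [-1.1029 -0.1646  3.5125] [-0.0235  0.2567 -0.0097]
```

Request:
play_rows(increments=[[0, 0, 0, 0, 0, -0.02], [0, 0, 0, 0, 0, 0]])

```text
time_s: 15.1
position: [0.5668, 0.048, 0.1385]
eef_rot: [3.141, -0.0, 0.507]
force: [-1.9, -0.1, 4.2]
width: 0.0133
grip_force: 61.9
```

```bash
python3 - <<'E'
from h import *
s=get_state();print(s['position'],s['eef_rot'],s['force'],s['torque'])
E
```

```text
[0.5668 0.048  0.1385] [ 3.1413 -0.0002  0.5071] [-1.9415 -0.0829  4.1951] [-0.0405  0.3369  0.0564]
```

Request:
play_rows(increments=[[0, 0, 0, 0, 0, -0.02], [0, 0, 0, 0, 0, 0]])

```text
time_s: 15.3
position: [0.5668, 0.048, 0.1385]
eef_rot: [3.141, -0.0, 0.487]
force: [-1.8, -0.8, 6.0]
width: 0.0131
grip_force: 62.0
```

```bash
python3 - <<'E'
from h import *
s=get_state();print(s['position'],s['eef_rot'],s['force'],s['torque'])
E
```

```text
[0.5668 0.048  0.1385] [ 3.1413 -0.0003  0.487 ] [-1.7731 -0.8328  6.0139] [-0.0299  0.3006  0.0441]
```

Request:
play_rows(increments=[[0, 0, 0.01, 0, 0, -0.02], [0, 0, 0, 0, 0, 0]])

```text
time_s: 15.5
position: [0.5668, 0.048, 0.1385]
eef_rot: [3.141, -0.0, 0.467]
force: [-1.4, -0.1, 4.7]
width: 0.0132
grip_force: 61.9
```

```bash
python3 - <<'E'
from h import *
s=get_state();print(s['position'],s['eef_rot'],s['force'],s['torque'])
E
```

```text
[0.5668 0.048  0.1385] [ 3.1413 -0.0002  0.4672] [-1.4005 -0.1361  4.7241] [-0.1097  0.3228  0.0582]
```

Request:
play_rows(increments=[[0, 0, 0.01, 0, 0, -0.02], [0, 0, 0, 0, 0, 0]])

```text
time_s: 15.7
position: [0.5668, 0.048, 0.1385]
eef_rot: [3.141, -0.0, 0.447]
force: [-1.6, -0.2, 4.0]
width: 0.0136
grip_force: 61.9
```

```bash
python3 - <<'E'
from h import *
s=get_state();print(s['position'],s['eef_rot'],s['force'],s['torque'])
c=cam("wrist");t=np.array([.5663,.048,.097]);u,v=proj(c,[t])[0].astype(int);print(u,v)
cv2.imwrite('pics/w4.png',cv2.resize(c['frame'][max(0,v-110):v+60,u-100:u+100],None,fx=3.5,fy=3.5,interpolation=2))
E
```

```text
[0.5668 0.048  0.1385] [ 3.1413 -0.0002  0.4473] [-1.6176 -0.2192  4.0353] [-0.1344  0.2333  0.1678]
278 241
```

View pics/w4.png

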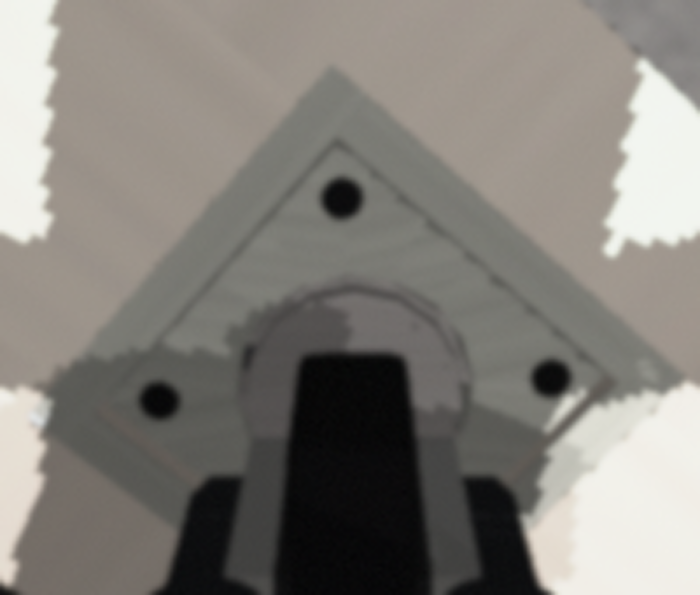

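The view shows the collar lying on the block, the bush covered except for a sliver, and the block turned slightly against its well clearance. The torque is starting to rise, which fits the stop, so I take one small step more to confirm.

Request:
play_rows(increments=[[0, 0, 0.01, 0, 0, -0.02], [0, 0, 0, 0, 0, 0]])

```text
time_s: 15.95
position: [0.5668, 0.048, 0.1385]
eef_rot: [3.141, -0.0, 0.427]
force: [-0.7, -0.9, 3.8]
width: 0.0133
grip_force: 61.7
```

```bash
python3 - <<'E'
from h import *
s=get_state();print(s['position'],s['eef_rot'],s['force'],s['torque'])
E
```

```text
[0.5668 0.048  0.1385] [ 3.1414 -0.0002  0.4273] [-0.747  -0.9449  3.796 ] [-0.1403  0.1048  0.2711]
```

Request:
play_rows(increments=[[0, 0, 0.01, 0, 0, -0.02], [0, 0, 0, 0, 0, 0]])

```text
time_s: 16.15
position: [0.5668, 0.048, 0.1386]
eef_rot: [3.141, -0.0, 0.407]
force: [1.0, -0.0, 2.1]
width: 0.0131
grip_force: 61.5
```

```bash
python3 - <<'E'
from h import *
s=get_state();print(s['position'],s['eef_rot'],s['force'],s['torque'])
E
```

```text
[0.5668 0.048  0.1386] [ 3.1415 -0.0001  0.4071] [ 1.0375 -0.0231  2.0693] [-0.1394 -0.0492  0.2117]
```

```bash
python3 - <<'E'
from h import *
s=get_state();c=cam("wrist")
g=c['frame'].max(2);P=[]
n,l,st,ce=cv2.connectedComponentsWithStats((g<45).astype(np.uint8))
for i in range(1,n):
    if 40<st[i,4]<250: W=onz(c,ce[i],.097)[0];print(ce[i],st[i,4],W[:2]);P.append(W[:2])
for i in range(len(P)):
  for j in range(i): d=P[i]-P[j];L=np.linalg.norm(d);a=np.arctan2(d[1],d[0])-(np.pi/4 if L>.055 else 0);print(L,(a+np.pi/4)%(np.pi/2)-np.pi/4,(P[i]+P[j])/2)
u,v=proj(c,[s['position']+[0,0,.03]])[0];print(u,v)
m=g<50;ys=range(int(v)-30,int(v)+0,6)
for y in range(238,290,8):
    xs=np.nonzero(m[y,240:320])[0]+240
    if len(xs):print(y,xs.min(),xs.max())
E
```

```text
[274.1905 187.4048] 84 [0.5954 0.0635]
[334.9571 237.2571] 70 [0.5818 0.0185]
[223.2024 245.9762] 84 [0.5503 0.0774]
[539.7527 348.3871] 93 [ 0.5645 -0.1415]
0.04705359580235728 -0.293244874791311 [0.5886 0.041 ]
0.04722229551539828 -0.29881099714822223 [0.5728 0.0705]
0.06684849703447268 -0.29424844458536015 [0.566 0.048]
0.20732030888723244 0.6358402970199899 [ 0.5799 -0.039 ]
0.16089275240798634 0.6777298209104163 [ 0.5731 -0.0615]
0.21937008889127263 -0.7204447451930935 [ 0.5574 -0.032 ]
279.8382637991887 310.2892787704235
238 263 293
246 262 294
254 261 296
262 259 297
270 240 319
278 240 319
286 240 319
```

The block has turned only 0.022 rad within its clearance and the handle has not slipped in the pads. The torque levelling at 0.2–0.27 N·m means the pin is on its stop and the block is dragging on the balls. I ease the torque a little and start the lift.

Request:
play_rows(increments=[[0, 0, 0, 0, 0, 0.02], [0, 0, 0.05, 0, 0, 0], [0, 0, 0.05, 0, 0, 0], [0, 0, 0, 0, 0, 0]])

```text
time_s: 16.6
position: [0.5664, 0.0479, 0.139]
eef_rot: [-3.141, 0.001, 0.428]
force: [2.0, -0.3, -8.5]
width: 0.0132
grip_force: 59.9
```

```bash
python3 - <<'E'
from h import *
s=get_state();print(s['position'],s['eef_rot'],s['force'],s['torque'])
E
```

```text
[0.5664 0.0479 0.139 ] [-3.1413  0.0009  0.4277] [ 2.0209 -0.2789 -8.4805] [-0.0532 -0.5253  0.1551]
```

Request:
play_rows(increments=[[0, 0, 0.05, 0, 0, 0], [0, 0, 0.05, 0, 0, 0], [0, 0, 0.05, 0, 0, 0], [0, 0, 0, 0, 0, 0]])

```text
time_s: 17.0
position: [0.5661, 0.0478, 0.1408]
eef_rot: [-3.141, 0.001, 0.428]
force: [0.9, -0.1, -13.0]
width: 0.0132
grip_force: 59.3
```

```bash
python3 - <<'E'
from h import *
s=get_state();print(s['position'],s['eef_rot'],s['force'],s['torque'])
E
```

```text
[0.5661 0.0478 0.1408] [-3.1414  0.0015  0.4277] [  0.8619  -0.0915 -13.0359] [-0.1503 -0.4572  0.1196]
```

Request:
play_rows(increments=[[0, 0, 0.1, 0, 0, 0], [0, 0, 0.2, 0, 0, 0], [0, 0, 0.3, 0, 0, 0], [0, 0, 0.3, 0, 0, 0], [0, 0, 0.3, 0, 0, 0], [0, 0, 0.3, 0, 0, 0]])

```text
time_s: 17.6
position: [0.5662, 0.0479, 0.1564]
eef_rot: [-3.141, 0.001, 0.428]
force: [1.5, -2.0, -15.6]
width: 0.0131
grip_force: 58.7
```

```bash
python3 - <<'E'
from h import *
s=get_state();print(s['position'],s['eef_rot'],s['force'],s['torque'])
E
```

```text
[0.5662 0.0479 0.1564] [-3.1415  0.0009  0.4278] [  1.4707  -1.957  -15.5623] [-0.1705 -0.3088  0.0698]
```

Request:
play_rows(increments=[[0, 0, 0.3, 0, 0, 0], [0, 0, 0.3, 0, 0, 0], [0, 0, 0.3, 0, 0, 0], [0, 0, 0.3, 0, 0, 0], [0, 0, 0.3, 0, 0, 0], [0, 0, 0.3, 0, 0, 0]])

```text
time_s: 18.2
position: [0.5666, 0.0481, 0.175]
eef_rot: [3.142, -0.0, 0.428]
force: [-0.8, -0.3, -9.7]
width: 0.0132
grip_force: 59.9
```

```bash
python3 - <<'E'
from h import *
s=get_state();print(s['position'],s['eef_rot'],s['force'],s['torque'])
E
```

```text
[0.5666 0.0481 0.175 ] [ 3.1415 -0.0002  0.4279] [-0.7645 -0.2916 -9.715 ] [-0.1218  0.3141  0.0711]
```

Request:
play_rows(increments=[[0, 0, 0.3, 0, 0, 0], [0, 0, 0.3, 0, 0, 0], [0, 0, 0.3, 0, 0, 0], [0, 0, 0.3, 0, 0, 0], [0, 0, 0.3, 0, 0, 0], [0, 0, 0.3, 0, 0, 0], [0, 0, 0.3, 0, 0, 0], [0, 0, 0.3, 0, 0, 0], [0, 0, 0.3, 0, 0, 0], [0, 0, 0.4, 0, 0, 0], [0, 0, 0.6, 0, 0, 0], [0, 0, 0.8, 0, 0, 0], [0, 0, 1, 0, 0, 0], [0, 0, 0.6, 0, 0, 0], [0, 0, 0, 0, 0, 0]])

```text
time_s: 19.7
position: [0.5676, 0.0482, 0.2366]
eef_rot: [3.141, -0.003, 0.428]
force: [-0.3, 0.6, -7.4]
width: 0.0132
grip_force: 60.3
```

```bash
python3 - <<'E'
from h import *
s=get_state();print(s['position'],s['eef_rot'],s['joint_positions'],s['force'],s['torque'])
a=cam("scene");t=cam("top");w=cam("wrist")
x,y=proj(a,[s['position']-[0,0,.07]])[0].astype(int);print(x,y)
A=cv2.resize(a['frame'][y-50:y+70,x-60:x+40],None,fx=4,fy=4,interpolation=2)
W=w['frame'][120:330,190:365];W=cv2.resize(W,(400,480),interpolation=2)
cv2.imwrite('pics/m5.png',np.hstack([A,W]))
f=t['frame'];hsv=cv2.cvtColor(f,cv2.COLOR_BGR2HSV)
# tile: pick by brightness away from heater
for n,c,sd in(("top",t,(175,255)),("scene",a,(380,290))):
    m=(c['frame'].min(2)>150).astype(np.uint8)
    # corners of tile predicted
    C=np.array([.498,.245]);th=.287
    q=[[*(C+np.array([[np.cos(th),-np.sin(th)],[np.sin(th),np.cos(th)]])@(.065*np.array(k))),.01] for k in((1,1),(-1,1),(-1,-1),(1,-1))]
    print(n,proj(c,q).round(1).tolist())
cv2.imwrite('pics/tile.png',np.hstack([cv2.resize(t['frame'][205:285,145:225],(400,400),interpolation=2),cv2.resize(a['frame'][240:330,320:420],(400,360),interpolation=2)[:,:] if 0 else cv2.resize(a['frame'][235:335,320:420],(400,400),interpolation=2)]))
E
```

```text
[0.5676 0.0482 0.2366] [ 3.1408 -0.0028  0.4277] [-0.0737  0.6058 -0.1533  1.7345  0.1208  0.8076 -1.4265] [-0.282   0.5773 -7.387 ] [-0.0328 -0.0308 -0.0111]
298 182
top [[152.6, 227.2], [166.0, 278.9], [218.5, 263.1], [204.2, 212.0]]
scene [[373.0, 325.6], [413.8, 284.5], [366.9, 245.2], [325.9, 282.1]]
```

View pics/m5.png

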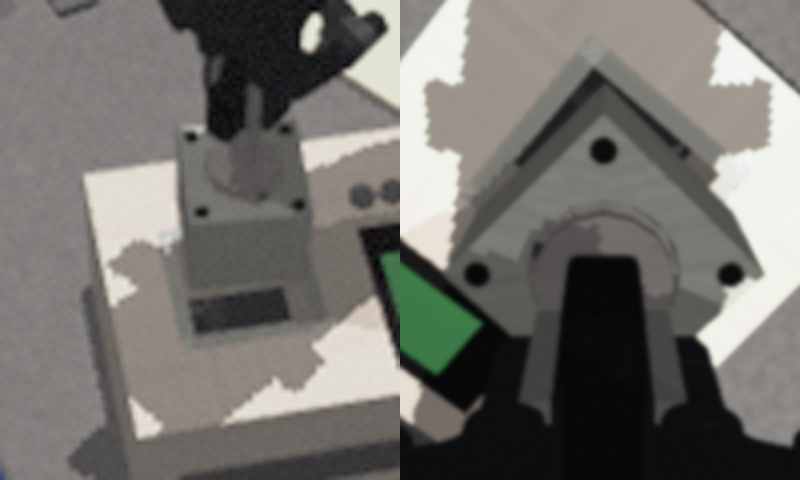

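View pics/tile.png

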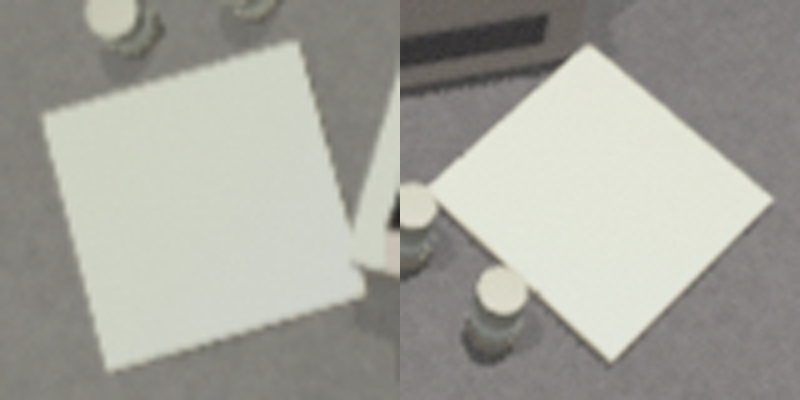

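The block is fully out and upright, with the collar on its top. The tile's top‑view corners (153,228), (167,279), (218,264) and (205,213) agree with a centre at (0.498, 0.245). I carry the block over.

Request:
play_rows(increments=[[-0.2, 0.5, 0, 0, 0, 0], [-0.4, 1.2, 0, 0, 0, 0], [-0.6, 1.7, 0, 0, 0, 0], [-0.6, 1.7, 0, 0, 0, 0], [-0.6, 1.7, 0, 0, 0, 0], [-0.6, 1.7, 0, 0, 0, 0], [-0.6, 1.7, 0, 0, 0, 0], [-0.6, 1.7, 0, 0, 0, 0], [-0.6, 1.7, 0, 0, 0, 0], [-0.6, 1.7, 0, 0, 0, 0], [-0.6, 1.7, 0, 0, 0, 0], [-0.5, 1.4, 0, 0, 0, 0], [-0.4, 1.0, 0, 0, 0, 0], [-0.1, 0.3, 0, 0, 0, 0], [0, 0, 0, 0, 0, 0]])

```text
time_s: 21.35
position: [0.4965, 0.2453, 0.2352]
eef_rot: [3.141, 0.0, 0.429]
force: [0.2, 0.1, -6.3]
width: 0.0132
grip_force: 60.2
```

Request:
play_rows(increments=[[0, 0, -0.6, 0, 0, 0], [0, 0, -1.2, 0, 0, 0], [0, 0, -1.5, 0, 0, 0], [0, 0, -1.5, 0, 0, 0], [0, 0, -1.5, 0, 0, 0], [0, 0, -1.5, 0, 0, 0], [0, 0, -1.2, 0, 0, 0], [0, 0, -1, 0, 0, 0], [0, 0, -0.7, 0, 0, 0], [0, 0, -0.5, 0, 0, 0], [0, 0, -0.4, 0, 0, 0], [0, 0, 0, 0, 0, 0]])

```text
time_s: 22.55
position: [0.4966, 0.245, 0.119]
eef_rot: [3.142, 0.0, 0.428]
force: [-0.6, 0.7, -6.0]
width: 0.0133
grip_force: 60.2
```

```bash
python3 - <<'E'
from h import *
s=get_state();print(s['position'],s['eef_rot'],s['force'],s['torque'])
E
```

```text
[0.4966 0.245  0.119 ] [3.1415 0.0003 0.4279] [-0.5958  0.7239 -6.0119] [-0.0077 -0.0286 -0.0226]
```

Request:
play_rows(increments=[[0, 0, -0.2, 0, 0, 0], [0, 0, -0.2, 0, 0, 0], [0, 0, -0.2, 0, 0, 0], [0, 0, -0.15, 0, 0, 0], [0, 0, -0.1, 0, 0, 0], [0, 0, 0, 0, 0, 0]])

```text
time_s: 23.15
position: [0.4966, 0.245, 0.1106]
eef_rot: [3.141, 0.0, 0.428]
force: [0.4, -0.2, -6.6]
width: 0.0133
grip_force: 60.2
```

Request:
play_rows(increments=[[0, 0, -0.05, 0, 0, 0], [0, 0, -0.05, 0, 0, 0], [0, 0, -0.05, 0, 0, 0], [0, 0, 0, 0, 0, 0]])

```text
time_s: 23.55
position: [0.4967, 0.245, 0.1092]
eef_rot: [3.141, 0.0, 0.428]
force: [-0.3, -1.1, -5.7]
width: 0.0134
grip_force: 60.2
```

Request:
play_rows(increments=[[0, 0, -0.05, 0, 0, 0], [0, 0, -0.05, 0, 0, 0], [0, 0, 0, 0, 0, 0]])

```text
time_s: 23.85
position: [0.4968, 0.245, 0.1085]
eef_rot: [3.141, -0.0, 0.428]
force: [-0.1, -0.5, -3.5]
width: 0.0135
grip_force: 60.8
```

Contact is starting at 0.1085. I ease the collar down onto the block (about 2 mm of play).

Request:
play_rows(increments=[[0, 0, -0.05, 0, 0, 0], [0, 0, -0.05, 0, 0, 0], [0, 0, 0, 0, 0, 0]])

```text
time_s: 24.15
position: [0.4972, 0.2452, 0.1075]
eef_rot: [3.142, -0.001, 0.428]
force: [0.1, -0.7, -0.1]
width: 0.0133
grip_force: 60.9
```

Request:
play_rows(increments=[[0, 0, -0.05, 0, 0, 0], [0, 0, -0.05, 0, 0, 0], [0, 0, 0, 0, 0, 0]])

```text
time_s: 24.45
position: [0.4971, 0.2452, 0.1066]
eef_rot: [3.142, -0.001, 0.428]
force: [0.5, -0.4, 2.1]
width: 0.0128
grip_force: 61.7
```

```bash
python3 - <<'E'
from h import *
s=get_state();print(s['position'],s['eef_rot'],s['force'],s['torque'])
E
```

```text
[0.4971 0.2452 0.1066] [ 3.1415 -0.0011  0.4277] [ 0.4786 -0.4162  2.0514] [-0.122  -0.053   0.0489]
```

Request:
play_rows(increments=[[0, 0, 0, 0, 0, -0.02], [0, 0, 0, 0, 0, 0]])

```text
time_s: 24.65
position: [0.4971, 0.2451, 0.1065]
eef_rot: [3.141, -0.001, 0.407]
force: [-0.1, -0.6, 3.0]
width: 0.0135
grip_force: 61.7
```

```bash
python3 - <<'E'
from h import *
s=get_state();print(s['position'],s['eef_rot'],s['force'],s['torque'])
E
```

```text
[0.4971 0.2451 0.1065] [ 3.1415 -0.0009  0.407 ] [-0.1377 -0.6116  2.9806] [-0.0728 -0.0632  0.0267]
```

Request:
play_rows(increments=[[0, 0, 0, 0, 0, 0], [0, 0, 0, 0, 0, 0], [0, 0, 0, 0, 0, 0], [0, 0, 0, 0, 0, 0], [0, 0, 0, 0, 0, 0], [0, 0, 0, 0, 0, 0], [0, 0, 0, 0, 0, 0], [0, 0, 0, 0, 0, 0]], fingers=6)

```text
time_s: 25.45
position: [0.4967, 0.245, 0.1062]
eef_rot: [3.142, 0.0, 0.408]
force: [0.0, 0.9, 0.3]
width: 0.0603
grip_force: 0.0
```

Request:
play_rows(increments=[[0, 0, 0.3, 0, 0, 0], [0, 0, 1, 0, 0, 0], [0, 0, 2, 0, 0, 0], [0, 0, 2.5, 0, 0, 0], [0, 0, 2.5, 0, 0, 0], [0, 0, 2.5, 0, 0, 0], [0, 0, 2.0, 0, 0, 0], [0, 0, 0, 0, 0, 0], [0, 0, 0, 0, 0, 0]])

```text
time_s: 26.35
position: [0.4967, 0.245, 0.2348]
eef_rot: [3.142, -0.001, 0.408]
force: [-0.0, 0.1, -0.3]
width: 0.0597
grip_force: 0.0
```

```bash
python3 - <<'E'
from h import *
s=get_state();print(s['time_s'],s['position'],s['force'],s['width'])
w=cam("wrist");a=cam("scene");W=w['frame'][20:370,70:490]
A=cv2.resize(a['frame'][215:335,320:420],(320,384),interpolation=2)
cv2.imwrite('pics/end.png',np.hstack([cv2.resize(W,(460,384)),A]))
E
```

```text
26.35 [0.4967 0.245  0.2348] [-0.0392  0.1068 -0.3123] 0.05967035201953738
```

View pics/end.png

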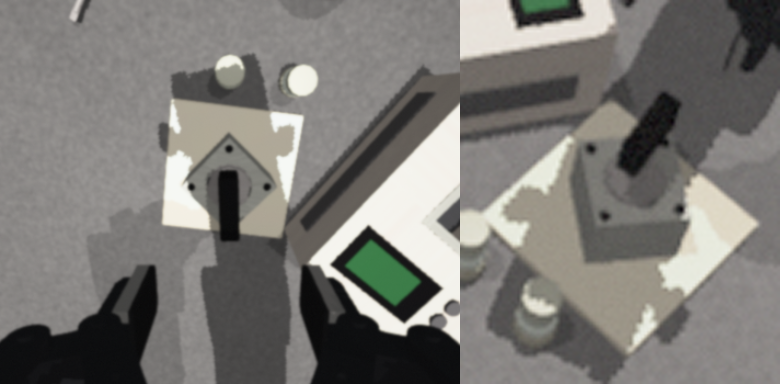

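The final view shows the block upright near the tile's centre, the rod standing in it, the gripper clear and the vials untouched. As a last numeric check I compare the rod's angle with the block's.

```bash
python3 - <<'E'
from h import *
c=dict(np.load('w3.npz'))
T=np.eye(4);T[:3,:3]=R.from_euler('xyz',[3.1413,-.0002,.4473]).as_matrix();T[:3,3]=[.5668,.048,.1385]
c['cam_to_world']=T@c['hand_eye']
p=onz(c,[np.array([248,355])/3.5+[178,131]],.097)[0,:2]-[.566,.048];print('w4 slot end',np.linalg.norm(p),np.arctan2(p[1],p[0]))
w=cam("wrist");g=w['frame'].max(2)
n,l,st,ce=cv2.connectedComponentsWithStats((g<60).astype(np.uint8));P=[]
for i in range(1,n):
    W=onz(w,ce[i],.065)[0]
    if st[i,4]<1500 and np.hypot(W[0]-.497,W[1]-.245)<.06: print(ce[i],st[i],W);st[i,4]<150 and st[i,4]>12 and P.append(W[:2])
for i in range(len(P)):
  for j in range(i): d=P[i]-P[j];L=np.linalg.norm(d);a=np.arctan2(d[1],d[0])-(np.pi/4 if L>.055 else 0);print(L,'block yaw',(a+np.pi/4)%(np.pi/2)-np.pi/4,(P[i]+P[j])/2)
# handle top face z=.065-.0277+.102=.1393
u,v=proj(w,[.497,.245,.139])[0].astype(int)
for y in range(v-25,v+30,6):
    xs=np.nonzero(g[y,u-25:u+25]<50)[0]+u-25
    if len(xs):
        q=onz(w,[[(xs.min()+xs.max())/2,y]],.1393)[0];print(y,xs.min(),xs.max(),q[:2])
E
```

```text
w4 slot end 0.017810038826623634 1.6653008135816172
[278.5    154.2143] [276 152   6   6  28] [0.5269 0.2582 0.065 ]
[278.3314 206.5378] [ 269  174   21   66 1192] [0.4804 0.2383 0.065 ]
[260.  182.5] [260 182   1   2   2] [0.4954 0.2638 0.065 ]
[244.0909 189.0909] [242 187   5   5  22] [0.4834 0.2753 0.065 ]
[313.5 189. ] [311 187   6   5  26] [0.5098 0.2143 0.065 ]
0.04678397271960526 block yaw -0.3727572685307523 [0.5052 0.2668]
0.04714146286367212 block yaw -0.3715728189603229 [0.5184 0.2363]
0.06645511377667443 block yaw -0.37596662574783446 [0.4966 0.2448]
186 269 286 [0.5148 0.2539]
192 269 286 [0.5107 0.2521]
198 269 287 [0.5066 0.25  ]
204 270 287 [0.5026 0.2478]
210 270 287 [0.4983 0.246 ]
216 270 287 [0.494  0.2441]
222 271 287 [0.4898 0.2419]
228 271 287 [0.4854 0.2399]
234 271 288 [0.4811 0.2377]
```

```bash
python3 -c "from workcell import *;print(close_job())"
```

```text
the job is handed in; nothing more can be done
None
```

The job is handed in: the rod is screwed home (about 1.27 rad, collar down on the block), and the block was drawn straight up and left upright within about 2 mm of the tile's centre, gripper clear, after about 26 s.

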